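# Click the charged battery pack into the backup power unit

### The job

The backup power unit stands on the bench with its cover off and its battery bay empty. Take the charged pack, the one with the green handle, and press it down into the bay, past the sprung ball, until it clicks and sits fully home on the bay floor; press it in, do not drop it. Leave the red and the blue pack standing where they are.

Things in the scene. Friction and masses are not known exactly. Their poses are not given: they have to be found in the camera images.
- green_pack: Charged pack, 0.2 kg: black body 56 (x) x 40 (y) x 60 (z) mm, green band; on top a green handle tab 40 (x) x 18 (y) mm, 60 to 94 mm above the underside: grip it across the 18 mm until home; let go early, it tips on the ball. Rounded rib at the foot of both x ends (to 12.5 mm up, 5 mm proud), groove above it to 45 mm. Same either way round. Origin: centre of the underside, z up. Starts upright.
- red_pack: A bystander: the same pack with a red handle and band, standing on the bench. Origin: centre of the underside. To be left alone.
- blue_pack: A bystander: the same pack with a blue handle and band, standing on the bench. Origin: centre of the underside. To be left alone.
- power_unit: Tray 150 (x) x 224 (y) x 36 mm, fixed. Origin on the bench under the centre of its white bay, z up. Bay 66 (x) x 54 (y) mm, floor 12 mm above the bench, mouth 66 mm, flared 8 mm a side from 54 mm. Pack's x along unit's x. Sprung brass ball, 28 mm, stands 14 mm in from the +x wall, 32 mm up. Pack meets it at underside 42 mm up; 5 to 12 N pushes it past, to 12 mm. Electronics at +y, 47 mm high.
Not all that is in view belongs to the job. Leave any brown or yellow look-alike of the green_pack alone.

How it is judged:
By the outcome, as a careful person would: the job done as asked, in the order asked, and still so for the second after the job is handed in, with the robot touching nothing.
It also fails if it takes over 38 s, if anything falls off the work surface, if the arm or the gripper's body presses on something with over 40 N, if the wrist force passes 120 N, or if a joint passes its speed limit or range.

### The arm

A 6-joint arm with a two-finger parallel gripper is mounted at the origin on the work surface. World frame = base frame: x ahead of the robot, y to its left, z up, the work surface at z = 0. Lengths are in m, angles in rad, forces in N, time in s.
With the tool pointing down it reaches from about 0.325 to 0.75 m from the base axis. Payload 7.6 kg.
Tool frame: the origin (TCP) lies midway between the tips of the shut fingers; the grasp point (between the pads) lies 19 mm behind it; z points along the fingers, y is the direction in which the jaws open and shut (so a half turn about z gives the same grasp; the last joint's range is limited). The gripper opens to 85 mm and grips with 20 to 120 N. Pads are 22 mm wide; open, the fingers measure 114 mm over their backs; the gripper's body (76 mm by 85 mm) begins 54 mm behind the grasp point. The pads swing forward as they close: fully open they stand 13 mm farther back than shut.
Start: joints at [-1.216, 0.052, 1.401, -0, 1.689, -0.07], TCP at [0.216, -0.478, 0.231] pointing down, gripper open.
Joint ranges: [-2.9, 2.9], [-0.91, 2.17], [0.12, 2.37], [-1.06, 4.2], [0.26, 2.73], [-2.93, 2.93]. Speed limits (rad/s): [2.57, 2.57, 3.01, 3.14, 3.14, 3.14].

### API

Orientations are given as [roll, pitch, yaw] about the fixed x, y, z axes, in that order (R = Rz(yaw) Ry(pitch) Rx(roll)).
In Python, from plant import arm gives the robot as it stands.
- The arm moves only by the tool play_rows, never from a script. Its arguments are lists of equal length, an entry for each row: "slide": the shift along the tool's x, y, z in mm, a list of three; "delta_rot": the turn, a rotation vector about the tool's x, y, z in degrees, a list of three; "jaw": the opening, from 0 (shut) to 1 (fully open). A call has 1 to 5 rows; each row shifts and turns the commanded pose from where the row before left it, along the tool's axes as they then stand; what a row does not reach is not made up. A row lasts 1/8 s, in which the tool goes at most 62.5 mm and 10.7 degrees, less where a joint would pass 70% of its speed; a pose out of reach is approached as far as the arm can. A call with a gripper value outside its range is refused whole. The fingers move at their own pace and stop on an object; the grip force is fixed at half the most. Time passes only in rows, so rows that do not move let the fingers close. It gives the time, the measured TCP pose, the force and the opening at its end, in the units of the state.
- arm.get_obs(): the state, without advancing time (a new reading comes with each control period).
- arm.get_image(name): name is "scene" or "top"; returns a dict with "frame" (480x640x3 uint8, blue, green, red), "range_z" (480x640 float32, m along the optical axis (not along the pixel's ray), 0 where there is no reading), "fx", "fy", "cx", "cy" (pixels), "world_from_camera" (4x4, takes a point from camera to world coordinates). Camera axes: x right, y down, z forward; pixel columns grow to the right and rows downward; lengths in m; the calibration is good to about 2 mm. A picture is of the moment at which its call begins.
- arm.job_done(): hands the job in, once; it reports no verdict.
The state is a dict: "t": time; "joint_pos": joint angles; "qd": joint speeds; "tau": joint torques, N m; "ee_pos": TCP position; "ee_rot": TCP orientation; "contact_force": force on the tool from outside, world axes, zero at the start; "ft_torque": the same for the moment, N m; "finger_gap": finger opening in m.
Only numpy, scipy, OpenCV 4.12 (cv2) and the standard library are available. Lean on these libraries where they do the work, as an engineer would, in place of code of your own. Each camera call takes 0.05 s, during which the arm holds its last target. There are 200 camera calls.

## Working session

There is one attempt and no reset: what is moved stays moved. The work goes in short steps, Python scripts to look and compute and a tool call to move; the robot and the scene stay as the last step left them, time stands still between calls to the robot, and variables do not carry over. Pictures are saved under pics/ and viewed, about 8 in all and at most 12, crops included, and the job is handed in when it is done.

Besides the shell and the picture viewer there is one more tool, called after "Emit:" as name(argument=value, ...) on one line, values as JSON. play_rows: Moves the arm, as the interface text tells. Its arguments: {"type":"object","properties":{"slide":{"type":"array","items":{"type":"array","items":{"type":"number"}}},"delta_rot":{"type":"array","items":{"type":"array","items":{"type":"number"}}},"jaw":{"type":"array","items":{"type":"number"}}},"required":["slide","delta_rot","jaw"]}

```bash
mkdir -p pics; cat > h.py <<'E'
import numpy as np, cv2
from plant import arm
def grab(n):
    d=arm.get_image(n); return d
def pts(d):
    h,w=d["range_z"].shape; u,v=np.meshgrid(np.arange(w),np.arange(h)); z=d["range_z"]
    P=np.stack([(u-d["cx"])/d["fx"]*z,(v-d["cy"])/d["fy"]*z,z],-1)
    T=np.array(d["world_from_camera"]); W=P@T[:3,:3].T+T[:3,3]; W[z==0]=np.nan
    return W
def ray(d,u,v,h):
    T=np.array(d["world_from_camera"]); r=T[:3,:3]@np.array([(u-d["cx"])/d["fx"],(v-d["cy"])/d["fy"],1])
    return T[:3,3]+r*(h-T[2,3])/r[2]
E
python3 - <<'E'
from h import *
import pickle
for n in("scene","top"):
    d=grab(n); cv2.imwrite(f"pics/{n}0.png",d["frame"]); pickle.dump(d,open(f"{n}0.pkl","wb"))
    print(n,d["fx"],np.round(d["world_from_camera"],3).tolist())
o=arm.get_obs(); print(o)
E
```

```text
scene 523.880876335916 [[0.667, 0.595, -0.448, 0.983], [0.745, -0.521, 0.418, -0.395], [0.016, -0.612, -0.791, 0.751], [0.0, 0.0, 0.0, 1.0]]
top 555.4437596291403 [[-0.014, -0.994, 0.111, 0.454], [-1.0, 0.014, 0.003, -0.011], [-0.004, -0.111, -0.994, 1.081], [0.0, 0.0, 0.0, 1.0]]
{'t': 0.1, 'joint_pos': array([-1.21630399e+00,  5.27620916e-02,  1.40159669e+00, -8.72739083e-06,
        1.68859580e+00, -7.03131758e-02]), 'qd': array([ 0.00075495, -0.0021393 , -0.0024144 , -0.00060959,  0.0004253 ,
       -0.0002743 ]), 'tau': array([ 1.06015828e-03, -3.82581890e+01, -3.60985208e+01, -4.89220338e-05,
        4.77979556e-03,  3.02971080e-05]), 'ee_pos': array([ 0.21629762, -0.47808826,  0.23057614]), 'ee_rot': array([-3.14023348e+00, -8.70358940e-05,  4.24804429e-01]), 'contact_force': array([ 0.01386881, -0.91863513,  0.38083489]), 'ft_torque': array([-0.01885535, -0.01295896,  0.02558948]), 'finger_gap': 0.0850948140537036}
```

View pics/scene0.png

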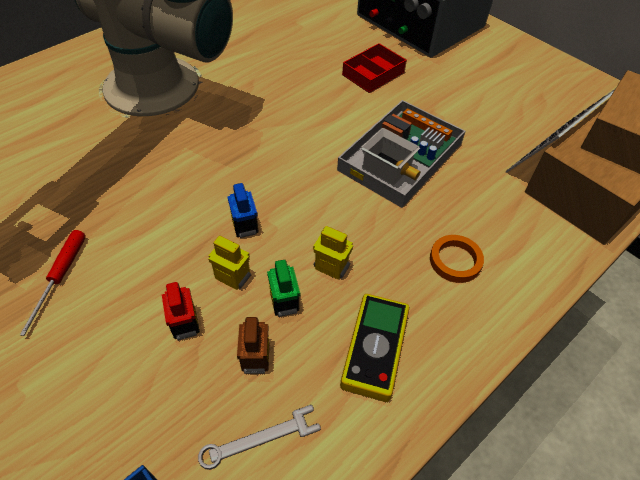

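View pics/top0.png

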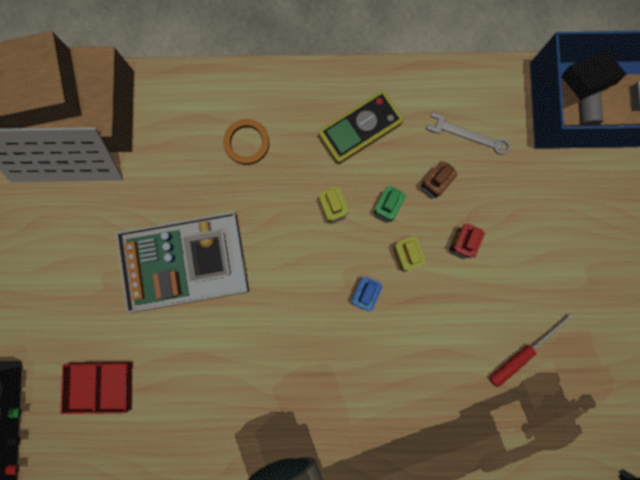

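Candidates for the green pack are listed below, with scene and top pixels:
- **Green pack:** (284,287) / (390,204).
- **Yellow look-alikes:** (332,252) / (333,204) and (230,262) / (409,253).
- **Brown look-alike:** (253,344) / (438,179).
- **Red pack:** (180,310) / (467,241).
- **Blue pack:** (243,210) / (367,294).
- **Multimeter's green screen:** (383,322) / (342,137).

My choice is (284,287) / (390,204), which has a green handle and a black body. The bay is at top (207,256), with the ball on its upper (+x) side.

```bash
python3 - <<'E'
from h import *
import pickle
D={n:pickle.load(open(f"{n}0.pkl","rb")) for n in("scene","top")}
for n,(u0,v0,u1,v1) in {"scene":(262,250,310,320),"top":(370,180,412,226)}.items():
    d=D[n]; W=pts(d); hsv=cv2.cvtColor(d["frame"],cv2.COLOR_BGR2HSV)
    m=cv2.inRange(hsv,(45,90,30),(85,255,255))>0
    b=np.zeros_like(m); b[v0:v1,u0:u1]=1; m&=b
    P=W[m]; print(n,"green n",m.sum(),"z pct",np.round(np.nanpercentile(P[:,2],[2,10,50,80,90,98]),3))
    for lo,hi in((.085,.105),(.052,.068)):
        S=P[(P[:,2]>lo)&(P[:,2]<hi)]
        if len(S)>5:
            r=cv2.minAreaRect((S[:,:2]*1000).astype(np.float32)); print(lo,len(S),np.round(S.mean(0),4),"rect",np.round(r[0],1),np.round(r[1],1),round(r[2],1),"z",np.round(np.median(S[:,2]),4))
# bay
for n,(u0,v0,u1,v1) in {"scene":(330,95,470,210),"top":(110,205,255,320)}.items():
    d=D[n]; W=pts(d); s=np.s_[v0:v1,u0:u1]; P=W[s].reshape(-1,3); C=d["frame"][s].reshape(-1,3)
    print(n,"hist",np.histogram(P[:,2],bins=np.arange(-.005,.08,.005)))
    wh=(C.max(1)-C.min(1)<30)&(C.min(1)>70)
    S=P[(P[:,2]>.060)&(P[:,2]<.075)]
    r=cv2.minAreaRect((S[:,:2]*1000).astype(np.float32)); print("rim",len(S),np.round(r[0],1),np.round(r[1],1),r[2],np.median(S[:,2]))
    S=P[(P[:,2]>.028)&(P[:,2]<.075)]
    r=cv2.minAreaRect((S[:,:2]*1000).astype(np.float32)); print("tray",len(S),np.round(r[0],1),np.round(r[1],1),r[2])
a=cv2.resize(D["scene"]["frame"][230:330,240:360],None,fx=4,fy=4,interpolation=2)
b=cv2.resize(D["scene"]["frame"][90:210,330:470],(467,400),interpolation=2)
c=np.hstack([a,b]); print(c.shape); cv2.imwrite("pics/crop1.png",c[:, :]) if c.shape[1]<=800 else cv2.imwrite("pics/crop1.png",cv2.resize(c,(800,int(400*800/c.shape[1]))))
E
```

```text
scene green n 980 z pct [0.052 0.058 0.061 0.092 0.094 0.095]
0.085 291 [ 0.6385 -0.1349  0.0926] rect [ 636.9 -133.5] [18.1 40.3] 61.5 z 0.0931
0.052 591 [ 0.642  -0.1379  0.0597] rect [ 636.4 -133.2] [41.7 58.2] 62.0 z 0.0599
top green n 679 z pct [0.017 0.059 0.063 0.094 0.095 0.097]
0.085 227 [ 0.6373 -0.1353  0.0938] rect [ 637.9 -135.9] [18.7 39.3] 62.2 z 0.0941
0.052 407 [ 0.6342 -0.1333  0.0611] rect [ 638.1 -135.6] [41.4 56.4] 62.0 z 0.0612
scene hist (array([4555, 4107,  596,  963,  794,  614,  792, 1116,  820,  383,  451,
        196,  201,  337,  117,    0]), array([-0.005,  0.   ,  0.005,  0.01 ,  0.015,  0.02 ,  0.025,  0.03 ,
        0.035,  0.04 ,  0.045,  0.05 ,  0.055,  0.06 ,  0.065,  0.07 ,
        0.075]))
rim 454 [540.9 209.9] [89.9 80.5] 9.848337173461914 0.06374056520603194
tray 3968 [533.  263.1] [155.9 233.6] 9.3458890914917
top hist (array([2628, 3837, 1265, 2844, 1606,  342,  341,  860,  933,  356,  460,
        210,  246,  388,  275,    8]), array([-0.005,  0.   ,  0.005,  0.01 ,  0.015,  0.02 ,  0.025,  0.03 ,
        0.035,  0.04 ,  0.045,  0.05 ,  0.055,  0.06 ,  0.065,  0.07 ,
        0.075]))
rim 671 [543.8 207.2] [88.9 77.3] 9.200592994689941 0.06452046067734196
tray 3892 [535.2 259.4] [154.5 229.1] 9.367236137390137
(400, 947, 3)
```

View pics/crop1.png

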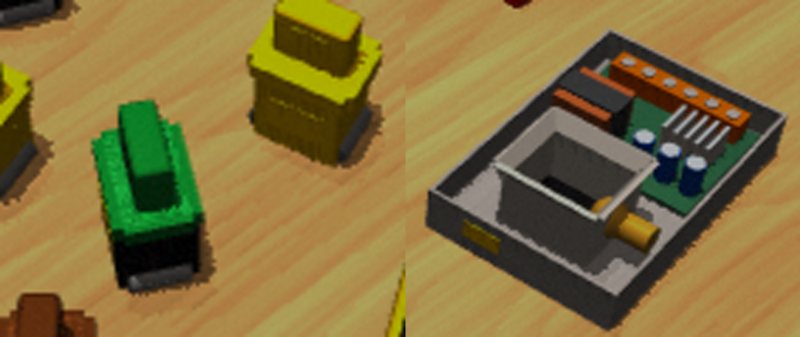

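The crop shows the chosen pack with a black body and a green band and handle, and the bay is empty with the brass ball on +x. Both views agree within 3 mm:

| Item | Position (m) | Angle | Height (m) |
|---|---|---|---|
| Green pack | about (0.6375, -0.1347) | long axis -28° | top 0.094 |
| Bay | about (0.5424, 0.2085) | yaw 9.3° | rim about 0.065 |

Now I move above the pack.

Emit:
play_rows(slide=[[50,-13,0],[50,-13,0],[50,-13,0],[50,-13,0],[50,-13,0]], delta_rot=[[0,0,0],[0,0,0],[0,0,0],[0,0,0],[0,0,0]], jaw=[0.6,0.6,0.6,0.6,0.6])

```text
t: 0.72
ee_pos: [0.4184, -0.3148, 0.2309]
ee_rot: [-3.141, 0.0, 0.425]
contact_force: [0.0, -0.8, -0.1]
finger_gap: 0.0511
```

Emit:
play_rows(slide=[[50,-13,0],[50,-13,0],[50,-13,0],[50,-13,0],[50,-13,0]], delta_rot=[[0,0,0],[0,0,0],[0,0,0],[0,0,0],[0,0,0]], jaw=[0.6,0.6,0.6,0.6,0.6])

```text
t: 1.35
ee_pos: [0.6194, -0.1526, 0.2308]
ee_rot: [-3.141, 0.001, 0.425]
contact_force: [-0.4, -0.4, 0.1]
finger_gap: 0.0512
```

Emit:
play_rows(slide=[[25,-9,0],[0,0,0],[0,0,0],[0,0,0],[0,0,0]], delta_rot=[[0,0,10.4],[0,0,10.4],[0,0,10.5],[0,0,10.5],[0,0,10.5]], jaw=[0.6,0.6,0.6,0.6,0.6])

```text
t: 1.98
ee_pos: [0.6373, -0.1352, 0.2306]
ee_rot: [3.141, 0.001, -0.494]
contact_force: [-0.8, -0.7, 0.5]
finger_gap: 0.0513
```

Emit:
play_rows(slide=[[0,0,0],[0,0,0]], delta_rot=[[0,0,0],[0,0,0]], jaw=[0.6,0.6])

```text
t: 2.22
ee_pos: [0.6374, -0.1353, 0.231]
ee_rot: [3.141, 0.001, -0.485]
contact_force: [0.7, -0.3, -0.5]
finger_gap: 0.0513
```

Emit:
play_rows(slide=[[0,0,35],[0,0,35],[0,0,30],[0,0,15],[0,0,0]], delta_rot=[[0,0,0],[0,0,0],[0,0,0],[0,0,0],[0,0,0]], jaw=[0.6,0.6,0.6,0.6,0.6])

```text
t: 2.85
ee_pos: [0.6371, -0.1352, 0.1155]
ee_rot: [3.141, 0.002, -0.487]
contact_force: [-0.4, 0.5, 0.9]
finger_gap: 0.051
```

```bash
python3 - <<'E'
from h import *
d=grab("scene"); cv2.imwrite("pics/s1.png",cv2.resize(d["frame"][140:360,150:390],None,fx=2.7,fy=2.7,interpolation=2))
E
```

```text
(no output)
```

View pics/s1.png

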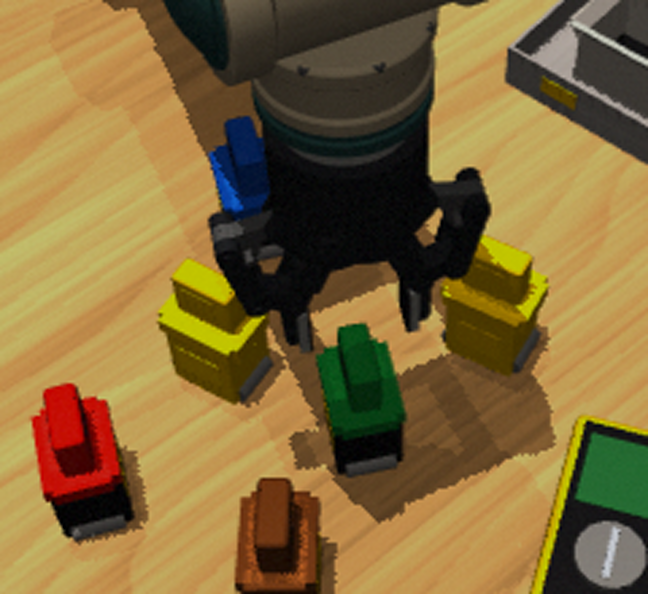

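The fingers straddle the green handle (tips at crop (303,345) and (417,322), handle at (355,345)), and they clear the neighbours. I descend and grip.

Emit:
play_rows(slide=[[0,0,20],[0,0,20],[0,0,9],[0,0,0],[0,0,0]], delta_rot=[[0,0,0],[0,0,0],[0,0,0],[0,0,0],[0,0,0]], jaw=[0.6,0.6,0.6,0.6,0.2])

```text
t: 3.52
ee_pos: [0.6378, -0.1354, 0.068]
ee_rot: [-3.141, -0.001, -0.488]
contact_force: [0.2, -0.2, 0.2]
finger_gap: 0.0342
```

Emit:
play_rows(slide=[[0,0,0],[0,0,0],[0,0,0],[0,0,0],[0,0,0]], delta_rot=[[0,0,0],[0,0,0],[0,0,0],[0,0,0],[0,0,0]], jaw=[0,0,0,0,0])

```text
t: 4.15
ee_pos: [0.6381, -0.1354, 0.0684]
ee_rot: [-3.141, -0.002, -0.488]
contact_force: [0.2, 0.7, 5.5]
finger_gap: 0.0173
```

Emit:
play_rows(slide=[[0,0,-10],[0,0,-30],[0,0,-35],[0,0,-35],[0,0,-30]], delta_rot=[[0,0,0],[0,0,0],[0,0,0],[0,0,0],[0,0,0]], jaw=[0,0,0,0,0])

```text
t: 4.78
ee_pos: [0.6371, -0.1353, 0.2084]
ee_rot: [3.141, 0.001, -0.488]
contact_force: [-0.5, 0.9, -1.1]
finger_gap: 0.0168
```

Emit:
play_rows(slide=[[0,0,0],[0,0,0],[0,0,0],[0,0,0],[0,0,0]], delta_rot=[[0,0,-8],[0,0,-8],[0,0,-8],[0,0,-8],[0,0,-5.2]], jaw=[0,0,0,0,0])

```text
t: 5.4
ee_pos: [0.637, -0.1353, 0.2067]
ee_rot: [-3.141, 0.002, 0.165]
contact_force: [-0.1, -0.2, -2.5]
finger_gap: 0.0169
```

Emit:
play_rows(slide=[[-4,-30,0],[-4,-38,0],[-4,-38,0],[-4,-38,0],[-4,-38,0]], delta_rot=[[0,0,0],[0,0,0],[0,0,0],[0,0,0],[0,0,0]], jaw=[0,0,0,0,0])

```text
t: 6.02
ee_pos: [0.5876, 0.0422, 0.2068]
ee_rot: [-3.142, 0.002, 0.161]
contact_force: [0.2, 0.2, -2.2]
finger_gap: 0.0169
```

Emit:
play_rows(slide=[[-4,-38,0],[-4,-38,0],[-4,-38,0],[-3,-38,0],[-3,-20.5,0]], delta_rot=[[0,0,0],[0,0,0],[0,0,0],[0,0,0],[0,0,0]], jaw=[0,0,0,0,0])

```text
t: 6.65
ee_pos: [0.5421, 0.2098, 0.2069]
ee_rot: [3.141, 0.001, 0.163]
contact_force: [-0.7, -0.6, -2.5]
finger_gap: 0.0167
```

Emit:
play_rows(slide=[[0,0,20],[0,0,20],[0,0,10],[0,0,0],[0,0,0]], delta_rot=[[0,0,0],[0,0,0],[0,0,0],[0,0,0],[0,0,0]], jaw=[0,0,0,0,0])

```text
t: 7.28
ee_pos: [0.5435, 0.2084, 0.1583]
ee_rot: [-3.142, -0.001, 0.161]
contact_force: [-0.0, -0.0, -2.3]
finger_gap: 0.0168
```

```bash
python3 - <<'E'
from h import *
import pickle
ims=[]
for n,(u0,v0,u1,v1) in {"scene":(320,40,480,220),"top":(110,195,270,330)}.items():
    d=grab(n); pickle.dump(d,open(f"{n}1.pkl","wb"))
    c=d["frame"][v0:v1,u0:u1]; ims.append(cv2.resize(c,(400,int(400*c.shape[0]/c.shape[1])),interpolation=2)[:337])
    W=pts(d); hsv=cv2.cvtColor(d["frame"],cv2.COLOR_BGR2HSV); m=cv2.inRange(hsv,(45,100,30),(80,255,255))>0
    b=np.zeros_like(m); b[v0:v1,u0:u1]=1; P=W[m&b]; P=P[P[:,2]>.1]
    print(n,len(P)); 
    if len(P)>5: r=cv2.minAreaRect((P[:,:2]*1000).astype(np.float32)); print(np.round(r[0],1),np.round(r[1],1),r[2],np.nanpercentile(P[:,2],[5,50,95]))
    s=W[v0:v1,u0:u1].reshape(-1,3); s=s[(s[:,2]>.060)&(s[:,2]<.07)]
    r=cv2.minAreaRect((s[:,:2]*1000).astype(np.float32)); print("rim",np.round(r[0],1),np.round(r[1],1),r[2])
cv2.imwrite("pics/c2.png",np.hstack(ims))
E
```

```text
scene 513
[541.9 208. ] [57.9 43. ] 9.770780563354492 [0.14384826 0.15063055 0.18333329]
rim [541.2 210.5] [88.6 80. ] 8.747427940368652
top 31
[526.4 171.1] [33.9 74. ] 1.7696454524993896 [0.14630202 0.15083735 0.34611448]
rim [547.6 184.3] [88.9 34. ] 11.977228164672852
```

View pics/c2.png

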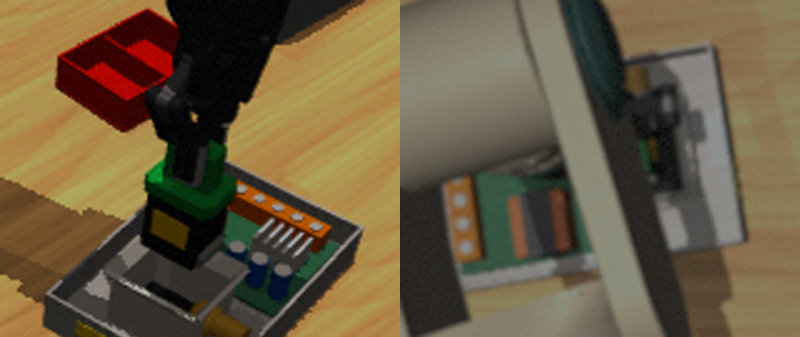

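The pack is held square over the mouth. In the scene view pack and rim centres agree within 1 mm in x and 2.5 mm in y, and the underside is about 0.090 m up. I nudge 1.5 mm in +y, lower into the mouth, then press slowly.

Emit:
play_rows(slide=[[0,-1.5,10],[0,0,15],[0,0,10],[0,0,6],[0,0,0]], delta_rot=[[0,0,0],[0,0,0],[0,0,0],[0,0,0],[0,0,0]], jaw=[0,0,0,0,0])

```text
t: 8.0
ee_pos: [0.5425, 0.2099, 0.1156]
ee_rot: [3.141, 0.001, 0.161]
contact_force: [0.3, 0.0, -0.4]
finger_gap: 0.0169
```

Emit:
play_rows(slide=[[0,0,3],[0,0,3],[0,0,3],[0,0,3],[0,0,3]], delta_rot=[[0,0,0],[0,0,0],[0,0,0],[0,0,0],[0,0,0]], jaw=[0,0,0,0,0])

```text
t: 8.62
ee_pos: [0.5425, 0.2101, 0.1025]
ee_rot: [-3.141, 0.0, 0.161]
contact_force: [-5.8, -1.8, 3.5]
finger_gap: 0.0169
```

Emit:
play_rows(slide=[[0,0,3],[0,0,3],[0,0,3],[0,0,3],[0,0,3]], delta_rot=[[0,0,0],[0,0,0],[0,0,0],[0,0,0],[0,0,0]], jaw=[0,0,0,0,0])

```text
t: 9.25
ee_pos: [0.5412, 0.2097, 0.0851]
ee_rot: [3.141, 0.005, 0.161]
contact_force: [-4.2, -1.0, -2.4]
finger_gap: 0.017
```

Emit:
play_rows(slide=[[0,0,2],[0,0,2],[0,0,1],[0,0,1],[0,0,0]], delta_rot=[[0,0,0],[0,0,0],[0,0,0],[0,0,0],[0,0,0]], jaw=[0,0,0,0,0])

```text
t: 9.88
ee_pos: [0.5429, 0.21, 0.0806]
ee_rot: [-3.142, -0.0, 0.161]
contact_force: [-4.0, -0.5, -1.7]
finger_gap: 0.017
```

Past the ball, and no floor contact yet. I continue in 1 mm steps.

Emit:
play_rows(slide=[[0,0,1],[0,0,1],[0,0,0]], delta_rot=[[0,0,0],[0,0,0],[0,0,0]], jaw=[0,0,0])

```text
t: 10.25
ee_pos: [0.5434, 0.2101, 0.0804]
ee_rot: [-3.141, -0.002, 0.161]
contact_force: [-8.6, -2.5, 7.8]
finger_gap: 0.0168
```

Emit:
play_rows(slide=[[0,0,1],[0,0,1],[0,0,0]], delta_rot=[[0,0,0],[0,0,0],[0,0,0]], jaw=[0,0,0])

```text
t: 10.62
ee_pos: [0.544, 0.2103, 0.0804]
ee_rot: [-3.141, -0.004, 0.161]
contact_force: [-12.1, -3.4, 16.7]
finger_gap: 0.0171
```

```bash
python3 - <<'E'
from h import *
d=grab("scene"); c=d["frame"][60:220,320:480]; cv2.imwrite("pics/c3.png",cv2.resize(c,(560,560),interpolation=2))
W=pts(d); hsv=cv2.cvtColor(d["frame"],cv2.COLOR_BGR2HSV); m=cv2.inRange(hsv,(45,100,30),(80,255,255))>0
b=np.zeros_like(m); b[60:220,330:440]=1; P=W[m&b]; P=P[P[:,2]>.06]; print(len(P),np.histogram(P[:,2],bins=np.arange(.06,.12,.004)))
o=arm.get_obs(); print(o["ee_pos"],o["ee_rot"],o["contact_force"])
E
```

```text
463 (array([  8,  39, 124, 157,  19,  14,  16,  12,  12,  10,  17,  34,   0,
         0]), array([0.06 , 0.064, 0.068, 0.072, 0.076, 0.08 , 0.084, 0.088, 0.092,
       0.096, 0.1  , 0.104, 0.108, 0.112, 0.116]))
[0.54400578 0.21025931 0.08040041] [-3.14128231 -0.00427339  0.16122518] [-12.53903237  -3.14396673  17.45249745]
```

View pics/c3.png

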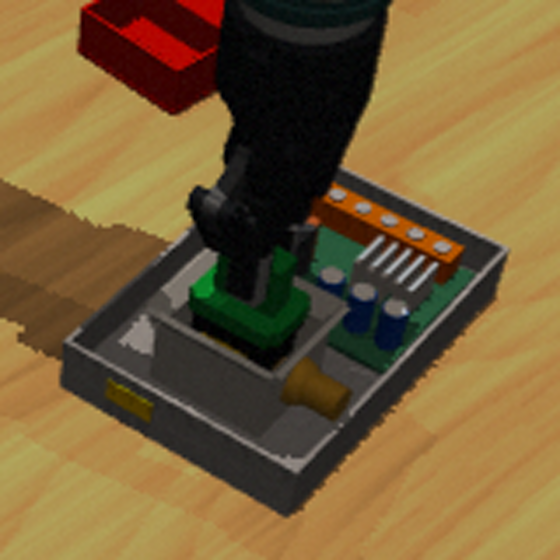

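The band top (about 0.072–0.074 m) and handle top (0.106 m) match the home position, and the floor resists a 16 N press. I relax the preload, open and lift.

Emit:
play_rows(slide=[[0,0,-2],[0,0,0],[0,0,0],[0,0,0],[0,0,0]], delta_rot=[[0,0,0],[0,0,0],[0,0,0],[0,0,0],[0,0,0]], jaw=[0,0.3,0.6,0.6,0.6])

```text
t: 11.3
ee_pos: [0.543, 0.21, 0.0782]
ee_rot: [3.142, -0.0, 0.161]
contact_force: [0.2, -0.8, 0.3]
finger_gap: 0.0515
```

Emit:
play_rows(slide=[[0,0,-10],[0,0,-25],[0,0,-35],[0,0,-40],[0,0,-40]], delta_rot=[[0,0,0],[0,0,0],[0,0,0],[0,0,0],[0,0,0]], jaw=[0.6,0.6,0.6,0.6,0.6])

```text
t: 11.92
ee_pos: [0.5427, 0.21, 0.2304]
ee_rot: [-3.142, -0.001, 0.161]
contact_force: [1.6, 0.6, 0.1]
finger_gap: 0.0512
```

Emit:
play_rows(slide=[[0,40,0],[0,40,0],[0,40,0],[0,40,0],[0,0,0]], delta_rot=[[0,0,0],[0,0,0],[0,0,0],[0,0,0],[0,0,0]], jaw=[0.6,0.6,0.6,0.6,0.6])

```text
t: 12.55
ee_pos: [0.5688, 0.0497, 0.229]
ee_rot: [3.141, -0.001, 0.158]
contact_force: [0.2, 0.0, 0.7]
finger_gap: 0.0511
```

```bash
python3 - <<'E'
from h import *
for n,(u0,v0,u1,v1) in {"scene":(330,60,440,220),"top":(180,215,245,300)}.items():
    d=grab(n); W=pts(d); hsv=cv2.cvtColor(d["frame"],cv2.COLOR_BGR2HSV); m=cv2.inRange(hsv,(45,100,30),(80,255,255))>0
    b=np.zeros_like(m); b[v0:v1,u0:u1]=1; P=W[m&b]
    for lo,hi in((.098,.115),(.066,.08)):
        S=P[(P[:,2]>lo)&(P[:,2]<hi)]
        if len(S)>5: r=cv2.minAreaRect((S[:,:2]*1000).astype(np.float32)); print(n,lo,len(S),np.round(r[0],1),np.round(r[1],1),round(r[2],1),"zmed,95",np.round(np.percentile(S[:,2],[50,95]),4))
    if n=="scene": cv2.imwrite("pics/c4.png",d["frame"])
E
```

```text
scene 0.098 185 [537.2 209.6] [39.8 20.1] 7.5 zmed,95 [0.1049 0.1072]
scene 0.066 352 [536.9 209.2] [57.6 44.9] 10.5 zmed,95 [0.0721 0.0775]
top 0.098 122 [538.3 211. ] [39.7 10.7] 4.8 zmed,95 [0.1059 0.1092]
top 0.066 118 [536.4 221.5] [56.7 16.1] 2.4 zmed,95 [0.0729 0.0757]
```

View pics/c4.png

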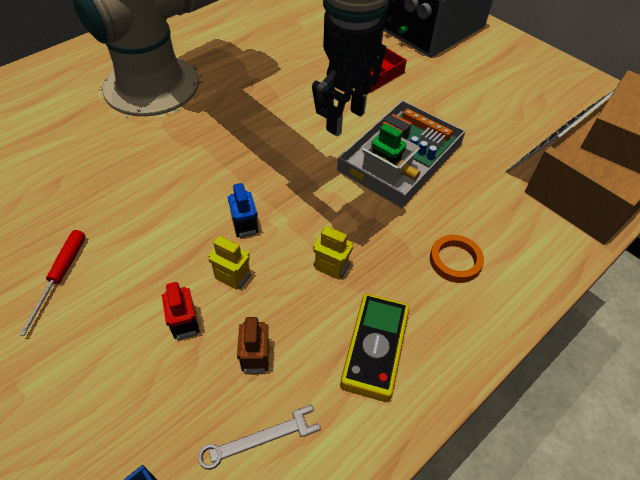

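The green pack sits upright in the bay at (390,140), and the ball has nudged it against the -x wall. The other packs stand where they were.

```bash
python3 -c "
from plant import arm
print(arm.job_done())"
```

```text
the job is handed in; nothing more can be done
None
```

The green pack is home in the bay, and I handed the job in at about 12.7 s. I gripped it by the handle, carried it over and pressed it slowly past the ball until the bay floor resisted a 16 N press. Then I released it and moved the gripper clear.

**Last checks:**
- **Height:** the band top is at about 0.072 m and the handle top at about 0.105–0.106 m. Both match an underside on the 12 mm floor.
- **Upright:** in the scene view the handle and band centres line up to within 0.5 mm, so the pack is not tilted.
- **Position:** the ball holds it about 5 mm toward the -x wall.
- **Other packs:** red, blue, yellow and brown show no visible change of place.

**Disagreements:** the two cameras differed by about 2–3 mm throughout. In the last top view the arm partly hid the pack, so its band rectangle there (16 mm wide, centre 12 mm off in y) is not reliable. I saw no separate click signal; I judged the pack past the ball from the force and the final height.

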